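# Weigh out spacer rings on the spring scale

## Task

Weigh out steel spacer rings for a picture-hanging kit: thread them one at a time over the pin of the spring scale, setting each down gently on the pan or on the ring below and letting go, until the pointer has sunk level with the mark tab, and then stop. Never push the pan down to its stop or press hard on it or its pin, and leave the spare rings and everything else where they are.

Things in the scene. Friction and masses are not known exactly. Their poses are not given: they have to be found in the camera images.
- ring1_c (a point): Centre (half-way up) of a loose steel spacer ring lying flat on the table: 44 mm outside diameter, 18 mm bore through it, 12 mm high, axis z; about 118 g, each up to 10 % lighter or heavier. The four rings are alike.
- ring2_c (a point): Centre (half-way up) of another such steel spacer ring, the same as ring1.
- ring3_c (a point): Centre (half-way up) of another such steel spacer ring, the same as ring1.
- ring4_c (a point): Centre (half-way up) of another such steel spacer ring, the same as ring1.
- scale: Spring scale, fixed to the table; origin at the centre of its 150 mm square grey base, x towards its upright column 100 mm out, z up. A round steel pan (120 mm across, 5 mm thick, no rim) stands over it on a sprung stem, centred on the origin. The column is lower than the empty pan.
- pan_top (a point): Centre of the pan's upper face; moves with the pan; 160 mm above the table when empty. An upright steel pin, 15 mm thick, 52 mm tall, its top chamfered 1 mm, stands on the pan 3.5 mm off this centre, in a direction that differs each time and is not measured: find it by eye or feel. Light pressure does not shift it. Rings threaded on it (1.5 mm play all round) stack up on the pan.
- pan (a joint): How far the pan has sunk, m: 0 empty, growing downwards, stop at 0.065. Spring about 110 N/m: each ring sinks it some 10.5 mm, a press of 1 N 9 mm; it settles in about 0.5 s. The scale is spoilt if the pan is pushed past 0.062, or pan or pin are pressed or struck with over 20 N.
- pointer (a point): Tip of the steel pointer that moves down with the pan, in front of the column: 105 mm along the scale's x and 19 mm along its y from the pan's centre, 4.5 mm below the pan's upper face.
- mark (a point): Centre of the mark: a 14 mm tall black tab beside the pointer, on a black slide on the column (a like tab on the slide's other side has the same height). It is set differently each time. The pointer is level with the mark when it is within the tab's height, 7 mm up or down from this centre. Two or three rings are needed.
- tape: cardboard-coloured roll of masking tape, lying flat, 76 mm across, 25 mm high; bystander. Origin at the centre of its underside.
- offcut: short wooden moulding offcut 70 x 28 x 22 mm; bystander. Origin at the centre of its underside.
- brads: small cardboard box 60 x 42 x 26 mm; bystander. Origin at the centre of its underside.
- jar: glass jar with green lid, 60 mm across, 85 mm high; bystander. Origin at the centre of its underside.
- driver: screwdriver 170 mm long, lying; bystander. Origin under its middle.
- glue: white plastic bottle 56 mm across, 160 mm high; bystander. Origin at the centre of its underside.
- square: yellow plastic try square 90 x 80 x 6 mm, lying; bystander. Origin at the centre of its underside.
Things that resemble listed ones, but are neither listed nor needed, are in the scene too. What is shaped like the part that bears ring3_c but brown or pink is not meant.

How it is judged:
On the way, in this order (a step that is already met when the one before it is completed fails the run):
1. one ring alone is threaded on the pin, let go, and the pan has settled (((horizontal distance between ring1_c and pan_top below 0.009 m and z of ring1_c in the frame of pan_top between 0 and 0.012 m) or (horizontal distance between ring2_c and pan_top below 0.009 m and z of ring2_c in the frame of pan_top between 0 and 0.012 m) or (horizontal distance between ring3_c and pan_top below 0.009 m and z of ring3_c in the frame of pan_top between 0 and 0.012 m) or (horizontal distance between ring4_c and pan_top below 0.009 m and z of ring4_c in the frame of pan_top between 0 and 0.012 m)) and value of joint pan between 0.007 and 0.015 m and velocity of joint pan between -0.006 and 0.006 m/s and contact force between each of the arm, the fingers and ring1 below 0.05 N and contact force between each of the arm, the fingers and ring2 below 0.05 N and contact force between each of the arm, the fingers and ring3 below 0.05 N and contact force between each of the arm, the fingers and ring4 below 0.05 N), for 0.1 s.
2. a second ring is threaded on top of it, let go, and the pan has settled ((((horizontal distance between ring1_c and pan_top below 0.009 m and z of ring1_c in the frame of pan_top between 0 and 0.024 m) and z of ring1_c in the frame of pan_top above 0.015 m) or ((horizontal distance between ring2_c and pan_top below 0.009 m and z of ring2_c in the frame of pan_top between 0 and 0.024 m) and z of ring2_c in the frame of pan_top above 0.015 m) or ((horizontal distance between ring3_c and pan_top below 0.009 m and z of ring3_c in the frame of pan_top between 0 and 0.024 m) and z of ring3_c in the frame of pan_top above 0.015 m) or ((horizontal distance between ring4_c and pan_top below 0.009 m and z of ring4_c in the frame of pan_top between 0 and 0.024 m) and z of ring4_c in the frame of pan_top above 0.015 m)) and value of joint pan between 0.017 and 0.026 m and velocity of joint pan between -0.006 and 0.006 m/s and contact force between each of the arm, the fingers and ring1 below 0.05 N and contact force between each of the arm, the fingers and ring2 below 0.05 N and contact force between each of the arm, the fingers and ring3 below 0.05 N and contact force between each of the arm, the fingers and ring4 below 0.05 N), for 0.1 s.
At the end, for the whole second after the job is handed in: The pointer rests within 7.8 mm of the height of the mark's centre, the pan is still (under 6 mm/s), and every ring is either threaded on the pin (centre within 9 mm of the pan's centre, below the pin's top) or within 30 mm of where it began (z of pointer in the frame of mark between -0.0078 and 0.0078 m and velocity of joint pan between -0.006 and 0.006 m/s and ((horizontal distance between ring1_c and pan_top below 0.009 m and z of ring1_c in the frame of pan_top between 0 and 0.045 m) or distance of ring1_c from where it was at the start of the episode below 0.03 m) and ((horizontal distance between ring2_c and pan_top below 0.009 m and z of ring2_c in the frame of pan_top between 0 and 0.045 m) or distance of ring2_c from where it was at the start of the episode below 0.03 m) and ((horizontal distance between ring3_c and pan_top below 0.009 m and z of ring3_c in the frame of pan_top between 0 and 0.045 m) or distance of ring3_c from where it was at the start of the episode below 0.03 m) and ((horizontal distance between ring4_c and pan_top below 0.009 m and z of ring4_c in the frame of pan_top between 0 and 0.045 m) or distance of ring4_c from where it was at the start of the episode below 0.03 m)); the robot touches nothing.
It fails at once if the pan is pushed down to within 3 mm of its stop (value of joint pan above 0.062 m).
It fails at once if the pan or its pin is pressed or struck with more than 20 N (contact force between pan and anything else above 20 N).
It fails at once if a bystander is moved by more than 30 mm (distance of any of tape, offcut, brads, jar, driver, glue, square from where it was at the start of the episode above 0.03 m).
It also fails if it takes over 72 s, if anything falls off the work surface, if the arm or the gripper's body presses on something with over 40 N, if the wrist force passes 120 N, or if a joint passes its speed limit or range.

## Robot

A 6-joint arm with a two-finger parallel gripper is mounted at the origin on the work surface. World frame = base frame: x ahead of the robot, y to its left, z up, the work surface at z = 0. Lengths are in m, angles in rad, forces in N, time in s.
With the tool pointing down it reaches from about 0.3 to 0.775 m from the base axis. Payload 14.6 kg.
Tool frame: the origin (TCP) lies at the very end of the fingers, on their centre line; the grasp point (between the pads) lies 19 mm behind it; z points along the fingers, y is the direction in which the jaws open and shut (so a half turn about z gives the same grasp; the last joint's range is limited). The gripper opens to 94 mm and grips with 3 to 60 N. Pads are 16 mm wide; open, the fingers measure 119 mm over their backs; the gripper's body (75 mm by 177 mm) begins 78 mm behind the grasp point.
Start: joints at [-1.403, 0.3, 1.521, -0, 1.321, -0.067], TCP at [0.128, -0.535, 0.205] pointing down, gripper open.
Joint ranges: [-3.03, 3.03], [-0.79, 2.21], [0.23, 2.52], [-1.04, 4.18], [0, 3.07], [-2.55, 2.55]. Speed limits (rad/s): [2.22, 2.22, 2.57, 3.14, 3.14, 3.14].

## Interface

Orientations are given as [roll, pitch, yaw] about the fixed x, y, z axes, in that order (R = Rz(yaw) Ry(pitch) Rx(roll)).
In Python, from station import status, camera, ctrl gives the robot as it stands. The module is installed in compiled form; this text tells all that it offers.
- The arm moves only by the shell command python3 -m jog 'ROWS' [FORCE]. ROWS is JSON, a list of rows, each a list of 7 numbers: the shift along the tool's x, y, z each as a share of 1000 mm, from -1 to 1, then the turn, a rotation vector about the tool's x, y, z each as a share of pi/2 rad, from -1 to 1, then the opening, from -1 (shut) to 1 (fully open), so that 0 is half open. A call has 1 to 20 rows; each row is the pose to reach, as a shift and turn from the pose measured when the call began, along the tool's axes at that moment; what a row does not reach only later rows make up. A row lasts 1/10 s, in which the tool goes at most 50 mm and 8.59 degrees, less where a joint would pass 70% of its speed; a pose out of reach is approached as far as the arm can. A call with a number of a shift or a turn outside -1 to 1 is refused whole. A call with a gripper value outside its range is refused whole. The fingers move at their own pace and stop on an object; FORCE is the grip in N (left out, the last holds). Time passes only in rows, so rows that repeat a pose let the fingers close. It gives the time, the measured TCP pose, the force and the opening at its end, in the units of the state.
- status.get_obs(): the state, without advancing time (a new reading comes with each control period).
- camera(name): name is "side" or "top" or "wrist"; returns a dict with "image" (420x560x3 uint8, red, green, blue), "fx", "fy", "cx", "cy" (pixels), "world_from_camera" (4x4, takes a point from camera to world coordinates). Camera axes: x right, y down, z forward; pixel columns grow to the right and rows downward; lengths in m; the calibration is good to about 2 mm. A picture is of the moment at which its call begins. There is no depth.
- ctrl.hand_in(): hands the job in, once; it reports no verdict.
The state is a dict: "time_s": time; "qpos": joint angles; "joint_vel": joint speeds; "tau": joint torques, N m; "ee_pos": TCP position; "eef_rot": TCP orientation; "force": force on the tool from outside, world axes, zero at the start; "moment": the same for the moment, N m; "grip_width": finger opening in m.
Only numpy, scipy, OpenCV 4.12 (cv2) and the standard library are available. Lean on these libraries where they do the work, as an engineer would, in place of code of your own. Each camera call takes 0.05 s, during which the arm holds its last target.

## Working session

There is one attempt and no reset: what is moved stays moved. The work goes in short steps, Python scripts to look and compute and a shell command to move; the robot and the scene stay as the last step left them, time stands still between calls to the robot, and variables do not carry over. Pictures are saved under pics/ and viewed, and the job is handed in when it is done.

```bash
mkdir -p pics; ls; cat > h.py <<'E'
import numpy as np, cv2
from station import status, camera, ctrl
def snap(n,f):
    c=camera(n); cv2.imwrite('pics/'+f,cv2.cvtColor(c['image'],cv2.COLOR_RGB2BGR)); np.savez('pics/'+f+'.npz',**c); return c
def ray(c,u,v):
    T=np.array(c['world_from_camera']); d=np.array([(u-c['cx'])/c['fx'],(v-c['cy'])/c['fy'],1.]); return T[:3,3],T[:3,:3]@d
def onz(c,u,v,z):
    o,d=ray(c,u,v); return o+d*(z-o[2])/d[2]
def proj(c,p):
    T=np.linalg.inv(np.array(c['world_from_camera'])); q=T[:3,:3]@np.array(p)+T[:3,3]; return np.array([c['fx']*q[0]/q[2]+c['cx'],c['fy']*q[1]/q[2]+c['cy']])
def tri(c1,p1,c2,p2):
    o1,d1=ray(c1,*p1);o2,d2=ray(c2,*p2);A=np.stack([d1,-d2],1);s=np.linalg.lstsq(A,o2-o1,rcond=None)[0];a=o1+d1*s[0];b=o2+d2*s[1];return (a+b)/2,np.linalg.norm(a-b)
def load(f): return {k:v for k,v in np.load('pics/'+f+'.npz').items()}
E
python3 - <<'E'
from h import *
for n in ['top','side','wrist']:
    c=snap(n,n+'0.png'); print(n,c['fx'],np.round(c['world_from_camera'],3).tolist())
print(status.get_obs())
E
```

```text
pics
top 494.53154619313403 [[0.01, -0.987, 0.159, 0.394], [-1.0, -0.006, 0.026, -0.016], [-0.025, -0.159, -0.987, 1.316], [0.0, 0.0, 0.0, 1.0]]
side 463.4737026996456 [[0.978, -0.131, 0.164, 0.398], [-0.21, -0.609, 0.765, -0.807], [-0.0, -0.782, -0.623, 0.775], [0.0, 0.0, 0.0, 1.0]]
wrist 372.4071334786513 [[0.233, -0.941, -0.244, 0.2], [-0.972, -0.226, -0.057, -0.518], [-0.002, 0.25, -0.968, 0.384], [0.0, 0.0, 0.0, 1.0]]
{'time_s': 0.15, 'qpos': array([-1.40258243e+00,  3.00325275e-01,  1.52139516e+00, -5.89103831e-06,
        1.32071433e+00, -6.65897499e-02]), 'joint_vel': array([-1.20772572e-03, -2.13999297e-03, -2.81213184e-03, -6.01400021e-04,
       -2.48463905e-05, -8.09646455e-04]), 'tau': array([ 1.11403569e-04, -5.31962872e+01, -3.52821100e+01,  7.07844389e-02,
        2.36139429e-02, -6.60920568e-05]), 'ee_pos': array([ 0.12792843, -0.53472338,  0.20504498]), 'eef_rot': array([-3.14075203e+00, -5.03406935e-05,  2.34805087e-01]), 'force': array([0.11546154, 0.6778775 , 0.17998566]), 'moment': array([-0.03761949, -0.02496712, -0.02657108]), 'grip_width': 0.09387776422648288}
```

View pics/top0.png

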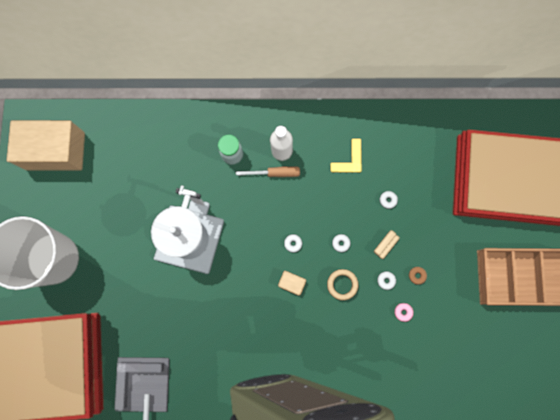

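View pics/side0.png

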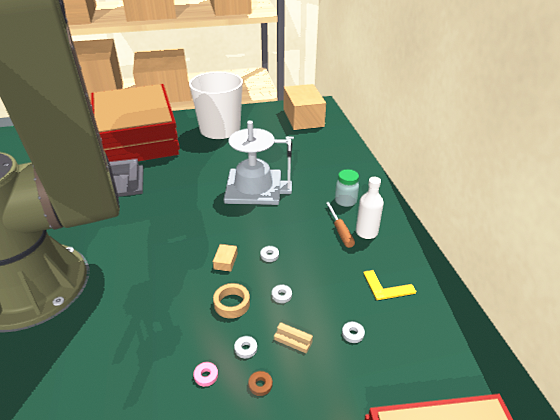

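View pics/wrist0.png

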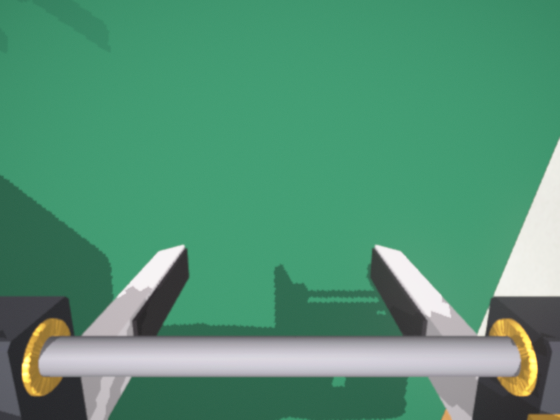

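Steel-grey rings appear in the top view at (293,243), (341,243), (388,200) and (387,281). The ones at (418,275) and (404,312) are brown and pink, so they are decoys. The scale's pan is near (178,231). Next I'll enlarge these areas and locate them.

```bash
python3 - <<'E'
from h import *
c=load('top0.png'); im=cv2.cvtColor(c['image'],cv2.COLOR_RGB2BGR)
a=cv2.resize(im[180:340,265:445],None,fx=3,fy=3,interpolation=cv2.INTER_CUBIC)
b=cv2.resize(im[170:290,130:250],None,fx=4,fy=4,interpolation=cv2.INTER_CUBIC)
s=load('side0.png'); si=cv2.cvtColor(s['image'],cv2.COLOR_RGB2BGR)
d=cv2.resize(si[110:215,210:310],None,fx=5,fy=5,interpolation=cv2.INTER_CUBIC)
cv2.imwrite('pics/cropA.png',a);cv2.imwrite('pics/cropB.png',b);cv2.imwrite('pics/cropD.png',d)
hsv=cv2.cvtColor(im,cv2.COLOR_BGR2HSV); m=((hsv[...,1]<60)&(hsv[...,2]>110)).astype(np.uint8)
n,l,st,ce=cv2.connectedComponentsWithStats(m)
for i in range(1,n):
    x,y,w,h,ar=st[i]
    if 50<ar<600 and y>100 and x>250: 
        u,v=x+w/2-.5,y+h/2-.5; print(st[i],ce[i].round(1),onz(c,*ce[i],.011).round(4))
hs=cv2.cvtColor(si,cv2.COLOR_BGR2HSV); m=((hs[...,1]<60)&(hs[...,2]>110)).astype(np.uint8)
n,l,st,ce=cv2.connectedComponentsWithStats(m)
for i in range(1,n):
    x,y,w,h,ar=st[i]
    if 50<ar<800 and y>230: print('side',st[i],onz(s,*ce[i],.009).round(4))
E
```

```text
[379 191  19  18 253] [388.3 199.3] [ 0.6634 -0.2789  0.011 ]
[284 234  19  19 265] [292.7 242.9] [ 0.5443 -0.0239  0.011 ]
[332 234  19  19 263] [340.9 242.7] [ 0.5458 -0.1514  0.011 ]
[377 271  20  19 281] [386.3 280.1] [ 0.4484 -0.2685  0.011 ]
[395 302  19  19 199] [404.2 311.3] [ 0.3688 -0.3123  0.011 ]
[296 400  49  14  85] [319.  407.2] [ 0.1292 -0.092   0.011 ]
side [260 245  19  17 255] [ 0.5454 -0.0272  0.009 ]
side [271 284  21  20 321] [ 0.5468 -0.154   0.009 ]
side [ 52 296  12  10  89] [ 0.0779 -0.0747  0.009 ]
side [342 321  23  22 382] [ 0.6647 -0.2814  0.009 ]
side [234 336  24  23 405] [ 0.4495 -0.2709  0.009 ]
side [217 349  28  41 480] [ 0.4133 -0.3144  0.009 ]
side [194 362  23  21 295] [ 0.3688 -0.3103  0.009 ]
```

View pics/cropA.png

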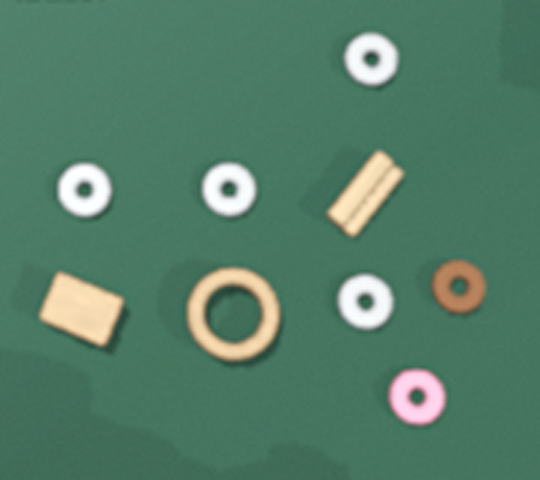

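View pics/cropB.png

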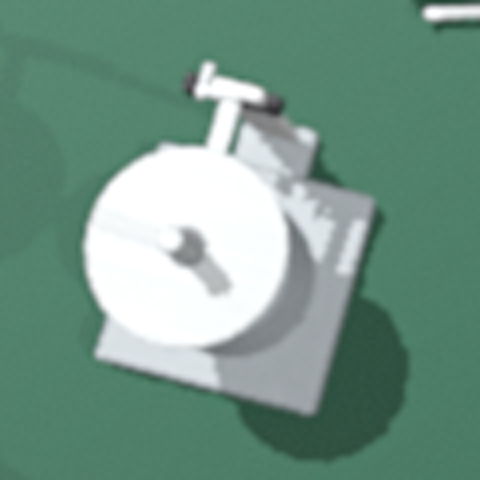

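View pics/cropD.png

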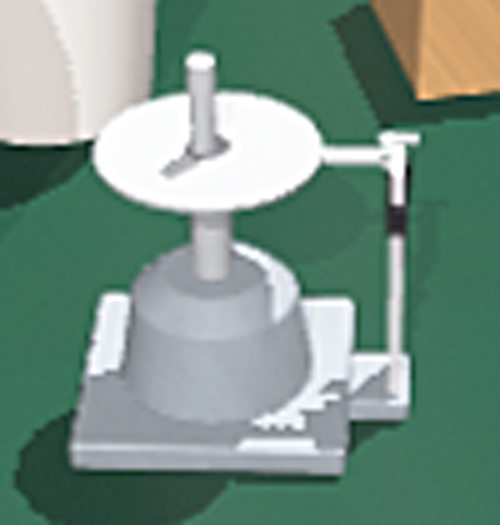

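The crops confirm four steel rings and, nearby, the brown and pink decoys. The pan shows a pin, a pointer arm and a black slide on the column. Next step: pan centre, pin and mark from two views.

```bash
python3 - <<'E'
from h import *
t=load('top0.png'); s=load('side0.png')
def pan(c,x0,y0,x1,y1,thr,z):
    im=c['image'][y0:y1,x0:x1]; m=(im.min(2)>thr).astype(np.uint8)
    m=cv2.morphologyEx(m,cv2.MORPH_OPEN,cv2.getStructuringElement(cv2.MORPH_ELLIPSE,(9,9)))
    cs,_=cv2.findContours(m,cv2.RETR_EXTERNAL,cv2.CHAIN_APPROX_NONE); k=max(cs,key=cv2.contourArea)
    h=cv2.convexHull(k); e=cv2.fitEllipse(h); u=e[0][0]+x0,e[0][1]+y0
    print(u,e[1],e[2],onz(c,*u,z).round(4))
for thr in (180,200,220): pan(t,145,200,210,265,thr,.16); pan(s,225,122,278,158,thr,.16)
# pin top from crops
pt=(130+171/4,170+239/4); ps=(210+201/5,110+61/5)
print('pintop',onz(t,*pt,.212),onz(s,*ps,.212),tri(t,pt,s,ps))
mk=(210+397/5,110+220/5); print('mark side px',mk)
for q in [(130+188/4,170+85/4),(130+272/4,170+102/4)]: print('tabs',onz(t,*q,.135))
for q in [(130+207/4,170+70/4)]: print('pointer top',onz(t,*q,.1555))
# side: pointer arm tip
print(onz(s,210+417/5,110+138/5,.1555),onz(s,210+385/5,110+138/5,.1555))
E
```

```text
(176.36938285827637, 233.16260528564453) (49.738956451416016, 65.82056427001953) 23.372243881225586 [0.5483 0.2527 0.16  ]
(246.66837692260742, 136.45823764801025) (29.146137237548828, 53.026611328125) 104.04727935791016 [0.5453 0.2676 0.16  ]
(175.95395278930664, 232.75383758544922) (48.44819259643555, 62.79298782348633) 29.20648765563965 [0.5493 0.2537 0.16  ]
(258.11212158203125, 140.3339500427246) (21.664216995239258, 30.4637508392334) 75.85199737548828 [0.5714 0.2412 0.16  ]
(176.14067840576172, 231.26456451416016) (48.58964920043945, 51.544471740722656) 38.05655288696289 [0.5528 0.2534 0.16  ]
(258.63043212890625, 140.29362297058105) (21.318941116333008, 29.143905639648438) 70.77246856689453 [0.5728 0.2411 0.16  ]
pintop [0.54907154 0.24917916 0.212     ] [0.55326157 0.24667807 0.212     ] (array([0.55149287, 0.24945927, 0.21034992]), np.float64(0.0043511135213977386))
mark side px (289.4, 154.0)
tabs [0.65539488 0.26136058 0.135     ]
tabs [0.64499452 0.20920632 0.135     ]
pointer top [0.66016389 0.24540785 0.1555    ]
[0.6670721  0.24331786 0.1555    ] [0.65041775 0.24689453 0.1555    ]
```

```bash
python3 -m jog '[[0.05,0,0,0,0,0.05,-0.3],[0.1,0,0,0,0,0.1,-0.3],[0.15,0,0,0,0,0.15,-0.3],[0.15,0,0,0,0,0.15,-0.3]]' 10
```

```text
time_s: 0.55
ee_pos: [0.2783, -0.498, 0.2046]
eef_rot: [-3.14, -0.0, 0.001]
force: [-0.2, 0.1, -1.3]
grip_width: 0.0653
```

```bash
python3 -m jog '[[0.267,-0.472,0.06,0,0,0,-0.3],[0.267,-0.472,0.06,0,0,0,-0.3],[0.267,-0.472,0.06,0,0,0,-0.3],[0.267,-0.472,0.06,0,0,0,-0.3],[0.267,-0.472,0.06,0,0,0,-0.3],[0.267,-0.472,0.06,0,0,0,-0.3],[0.267,-0.472,0.06,0,0,0,-0.3],[0.267,-0.472,0.06,0,0,0,-0.3],[0.267,-0.472,0.06,0,0,0,-0.3],[0.267,-0.472,0.06,0,0,0,-0.3],[0.267,-0.472,0.06,0,0,0,-0.3],[0.267,-0.472,0.06,0,0,0,-0.3],[0.267,-0.472,0.06,0,0,0,-0.3],[0.267,-0.472,0.06,0,0,0,-0.3]]'
python3 - <<'E'
from h import *
c=snap('wrist','w1.png'); print(np.round(c['world_from_camera'],4)); print(status.get_obs()['qpos'],status.get_obs()['ee_pos'])
E
```

```text
time_s: 1.95
ee_pos: [0.5445, -0.0268, 0.1455]
eef_rot: [-3.14, -0.0, 0.0]
force: [0.3, 0.1, -0.1]
grip_width: 0.033
[[ 5.000e-04 -9.682e-01 -2.503e-01  6.182e-01]
 [-1.000e+00 -1.000e-03  2.100e-03 -2.730e-02]
 [-2.300e-03  2.503e-01 -9.682e-01  3.241e-01]
 [ 0.000e+00  0.000e+00  0.000e+00  1.000e+00]]
[-1.17433635e-01  3.45168435e-01  1.60598027e+00  1.59855439e-03
  1.19026952e+00  1.45333089e+00] [ 0.54450159 -0.02698008  0.14563496]
```

View pics/w1.png

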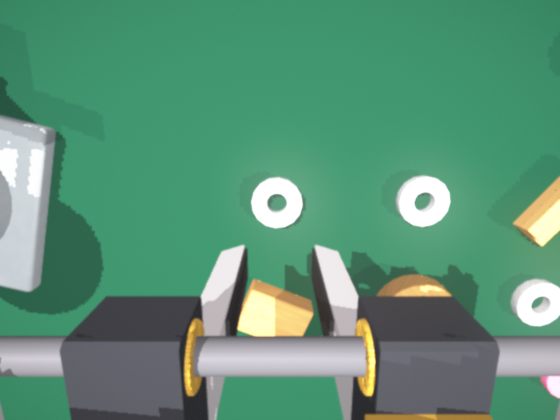

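The wrist view shows ring 1 at (277,203), ring 2 at (424,201) and the brads box below at (277,312). The opening is too small at 33 mm, so I'll widen it.

```bash
cat >> h.py <<'E'
def ringtop(c,z,box=None):
    im=c['image'].astype(int); m=((im.min(2)>130)&(im.max(2)-im.min(2)<50)).astype(np.uint8)
    cs,_=cv2.findContours(m,cv2.RETR_EXTERNAL,cv2.CHAIN_APPROX_NONE)
    for k in cs:
        if 400<cv2.contourArea(k)<30000:
            e=cv2.fitEllipse(cv2.convexHull(k)); print(np.round(e[0],1),np.round(e[1],1),onz(c,*e[0],z).round(4))
E
python3 - <<'E'
from h import *
ringtop(load('w1.png'),.008)
E
```

```text
[ 30.9 356. ] [47.2 78.6] [0.3924 0.2154 0.008 ]
[531.7 357.3] [ 38.5 114.4] [ 0.392  -0.2721  0.008 ]
[281.4 372.6] [159.2 173.3] [ 0.3742 -0.0288  0.008 ]
[537.4 301.8] [48.2 53.2] [ 0.4513 -0.2673  0.008 ]
[225.  291.1] [44.5 97.9] [0.4618 0.0237 0.008 ]
[332.8 291.1] [45.5 98.1] [ 0.462  -0.0762  0.008 ]
[549. 222.] [19.2 68.5] [ 0.5287 -0.2642  0.008 ]
[276.5 202.1] [51.8 52.2] [ 0.5464 -0.0242  0.008 ]
[422.8 200.5] [51.8 54.7] [ 0.548  -0.1513  0.008 ]
[ 20.  197.3] [ 69.6 199.8] [0.5505 0.1986 0.008 ]
```

```bash
python3 -m jog '[[0.001,-0.002,0.04,0,0,0,0.45],[0.001,-0.002,0.08,0,0,0,0.45],[0.001,-0.002,0.1,0,0,0,0.45],[0.001,-0.002,0.12,0,0,0,0.45],[0.001,-0.002,0.13,0,0,0,0.45],[0.001,-0.002,0.138,0,0,0,0.45],[0.001,-0.002,0.1425,0,0,0,0.45],[0.001,-0.002,0.1425,0,0,0,0.45]]' 12
python3 -m jog '[[0,0,0,0,0,0,0],[0,0,0,0,0,0,-0.3],[0,0,0,0,0,0,-0.3],[0,0,0,0,0,0,-0.3],[0,0,0,0,0,0,-0.3]]' 12
```

```text
time_s: 2.8
ee_pos: [0.5456, -0.025, 0.0033]
eef_rot: [-3.14, -0.001, -0.001]
force: [-0.1, 0.2, -0.2]
grip_width: 0.0682
time_s: 3.3
ee_pos: [0.5458, -0.025, 0.0037]
eef_rot: [-3.14, -0.001, -0.001]
force: [-0.4, 1.0, 4.0]
grip_width: 0.044
```

```bash
python3 -m jog '[[0,0,-0.05,0,0,0,-0.3],[0,0,-0.1,0,0,0,-0.3],[0,0,-0.15,0,0,0,-0.3],[0,0,-0.2,0,0,0,-0.3],[-0.02,-0.05,-0.24,0,0,0,-0.3],[-0.046,-0.275,-0.256,0,0,0,-0.3],[-0.046,-0.275,-0.256,0,0,0,-0.3],[-0.046,-0.275,-0.256,0,0,0,-0.3],[-0.046,-0.275,-0.256,0,0,0,-0.3],[-0.046,-0.275,-0.256,0,0,0,-0.3],[-0.046,-0.275,-0.256,0,0,0,-0.3],[-0.046,-0.275,-0.256,0,0,0,-0.3],[-0.046,-0.275,-0.256,0,0,0,-0.3]]'
python3 - <<'E'
from h import *
c=snap('wrist','w2.png'); print(np.round(c['world_from_camera'],4)); print(status.get_obs()['qpos'],status.get_obs()['ee_pos'],status.get_obs()['force'])
snap('side','s2.png')
E
```

```text
time_s: 4.6
ee_pos: [0.4999, 0.2488, 0.2597]
eef_rot: [-3.141, -0.001, -0.002]
force: [-0.7, 0.4, -1.1]
grip_width: 0.0445
[[-1.100e-03 -9.683e-01 -2.498e-01  5.735e-01]
 [-1.000e+00  6.000e-04  2.100e-03  2.483e-01]
 [-1.900e-03  2.498e-01 -9.683e-01  4.383e-01]
 [ 0.000e+00  0.000e+00  0.000e+00  1.000e+00]]
[3.95588996e-01 2.82737483e-01 1.41713379e+00 7.24002135e-04
 1.44058690e+00 1.96835558e+00] [0.49995681 0.24865739 0.25976196] [ 0.14518871 -0.04794218 -1.39104482]
```

View pics/w2.png

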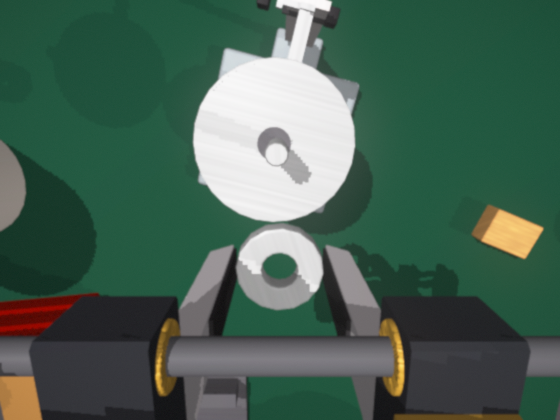

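View pics/s2.png

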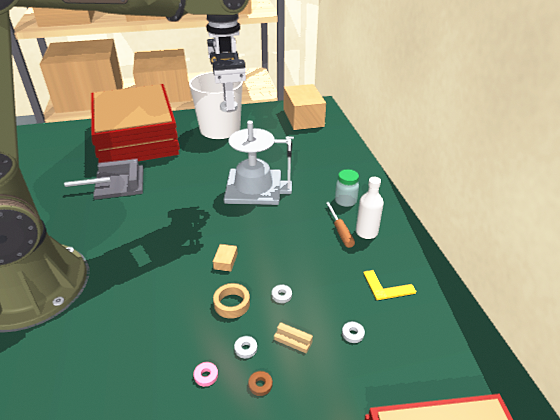

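Wrist view: the held ring is at (280,267) and the pin's top at about (276,152) on the pan. Both are clear, so I'll measure the sub-pixel offset.

```bash
python3 - <<'E'
from h import *
c=load('w2.png'); im=cv2.cvtColor(c['image'],cv2.COLOR_RGB2BGR)
a=cv2.resize(im[125:175,250:310],None,fx=7,fy=7,interpolation=cv2.INTER_CUBIC)
b=cv2.resize(im[220:315,230:330],None,fx=5,fy=5,interpolation=cv2.INTER_CUBIC)
h=max(a.shape[0],b.shape[0]); f=np.zeros((h,a.shape[1]+b.shape[1],3),np.uint8); f[:a.shape[0],:a.shape[1]]=a; f[:b.shape[0],a.shape[1]:]=b
cv2.imwrite('pics/c2.png',f); print(a.shape,b.shape)
E
```

```text
(350, 420, 3) (475, 500, 3)
```

View pics/c2.png

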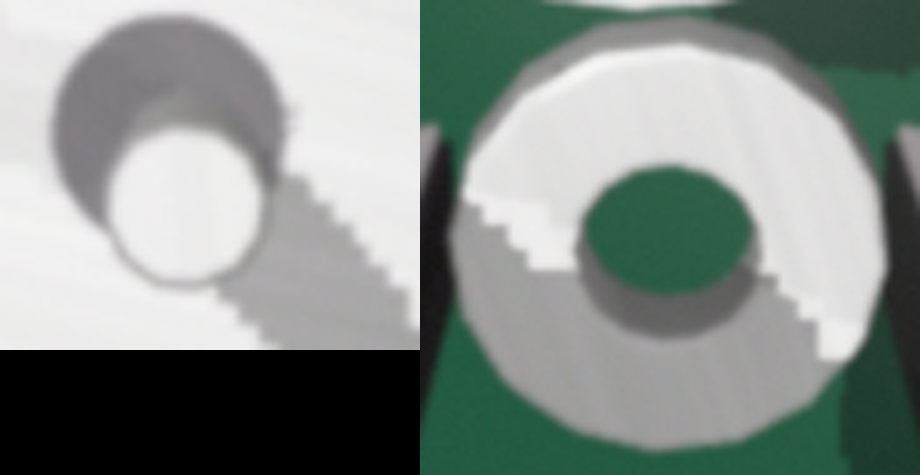

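```bash
python3 - <<'E'
from h import *
c=load('w2.png'); e=np.array([.4999,.2487,.2597])
p=onz(c,276.1,153.9,.212); r=onz(c,279.3,269.5,.268); print('pin',p,'ring',r,'ring-tcp',r-e,'pin-ring',p-r)
t=load('top0.png'); print(proj(t,p), proj(load('side0.png'),p))
E
```

```text
pin [0.55200821 0.25064435 0.212     ] ring [0.50096662 0.2486746  0.268     ] ring-tcp [ 1.06661709e-03 -2.53978713e-05  8.30000000e-03] pin-ring [ 0.05104159  0.00196974 -0.056     ]
[172.16397357 228.46330195] [249.45998867 121.52692151]
```

```bash
python3 -m jog '[[0.02,-0.002,0,0,0,0,-0.3],[0.051,-0.002,0.01,0,0,0,-0.3],[0.051,-0.002,0.025,0,0,0,-0.3],[0.051,-0.002,0.036,0,0,0,-0.3],[0.051,-0.002,0.036,0,0,0,-0.3],[0.051,-0.002,0.036,0,0,0,-0.3]]'
python3 - <<'E'
from h import *
c=snap('wrist','w3.png'); o=status.get_obs(); print(o['ee_pos'],o['force'])
im=cv2.cvtColor(c['image'],cv2.COLOR_RGB2BGR)
b=cv2.resize(im[220:315,230:330],None,fx=6,fy=6,interpolation=cv2.INTER_CUBIC);cv2.imwrite('pics/c3.png',b)
E
```

```text
time_s: 5.3
ee_pos: [0.551, 0.2503, 0.2246]
eef_rot: [-3.14, -0.001, -0.003]
force: [0.3, 0.7, -0.1]
grip_width: 0.0439
[0.55106758 0.25049531 0.2249463 ] [ 0.08398929  1.14016436 -0.74969788]
```

View pics/c3.png

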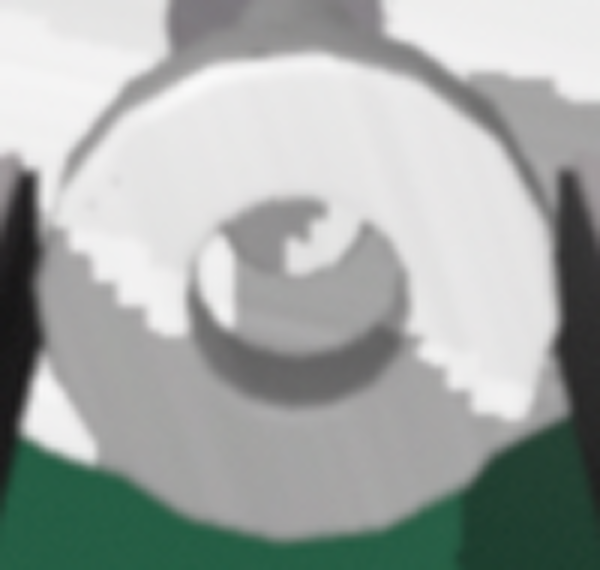

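```bash
python3 - <<'E'
from h import *
c=load('w3.png'); T=c['world_from_camera']
# measured ring top centre: bore x 188..408,y195..408 ; outer x 38..558 , y 55..540
r=onz(c,230+298/6-.4,220+299/6-.4,.2331); print('ring',r)
# pin top face near edge (min x) bottom at crop (~297,275) 
q=onz(c,230+297/6-.4,220+275/6-.4,.212); print('pin near edge',q,'centre x',q[0]+.0065, '(face r 6.5..6.7)')
E
```

```text
ring [0.55219094 0.2501448  0.2331    ]
pin near edge [0.54559227 0.25029745 0.212     ] centre x 0.5520922653120099 (face r 6.5..6.7)
```

The ring and pin agree within 0.5 mm. I'll lower it 20 mm, watching the force. If it landed on the pin top instead, that would be only about 1 N.

```bash
python3 -m jog '[[0,0,0.007,0,0,0,-0.3],[0,0,0.012,0,0,0,-0.3],[0,0,0.016,0,0,0,-0.3],[0,0,0.02,0,0,0,-0.3],[0,0,0.02,0,0,0,-0.3]]'
python3 - <<'E'
from h import *
c=snap('wrist','w4.png'); o=status.get_obs(); print(o['ee_pos'],o['force'])
im=cv2.cvtColor(c['image'],cv2.COLOR_RGB2BGR)
b=cv2.resize(im[200:315,210:350],None,fx=5,fy=5,interpolation=cv2.INTER_CUBIC);cv2.imwrite('pics/c4.png',b)
E
```

```text
time_s: 5.85
ee_pos: [0.5509, 0.2504, 0.2043]
eef_rot: [-3.14, -0.001, -0.002]
force: [0.2, 0.6, -0.2]
grip_width: 0.0439
[0.55101323 0.25048154 0.20466359] [-0.36145601 -0.37330788 -1.24192098]
```

View pics/c4.png

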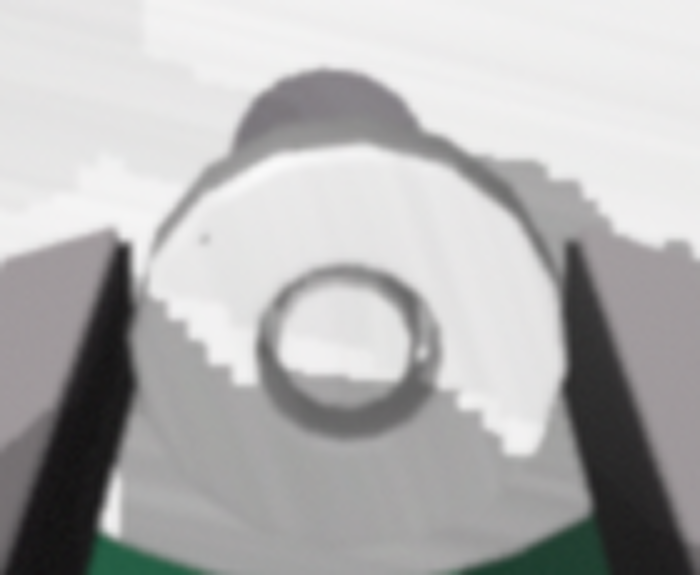

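The pin's top shows inside the bore with the gap almost even, so the ring is threaded. I'll lower it to the pan and about 7 mm further so the spring takes most of the weight, then release.

```bash
python3 -m jog '[[0,0,0.01,0,0,0,-0.3],[0,0,0.02,0,0,0,-0.3],[0,0,0.03,0,0,0,-0.3],[0,0,0.038,0,0,0,-0.3],[0,0,0.043,0,0,0,-0.3],[0,0,0.047,0,0,0,-0.3],[0,0,0.047,0,0,0,-0.3],[0,0,0.047,0,0,0,-0.3]]'
python3 -m jog '[[0,0,0,0,0,0,0.05],[0,0,0,0,0,0,0.15],[0,0,0,0,0,0,0.3],[0,0,0,0,0,0,0.4],[0,0,0,0,0,0,0.4],[0,0,0,0,0,0,0.4]]'
python3 - <<'E'
from h import *
c=snap('wrist','w5.png');snap('side','s5.png')
E
```

```text
time_s: 6.7
ee_pos: [0.5512, 0.2506, 0.1579]
eef_rot: [-3.14, -0.002, -0.002]
force: [-1.5, -0.2, -0.1]
grip_width: 0.0435
time_s: 7.3
ee_pos: [0.5512, 0.2506, 0.158]
eef_rot: [-3.14, -0.002, -0.002]
force: [0.6, 0.5, 1.3]
grip_width: 0.0659
```

View pics/w5.png

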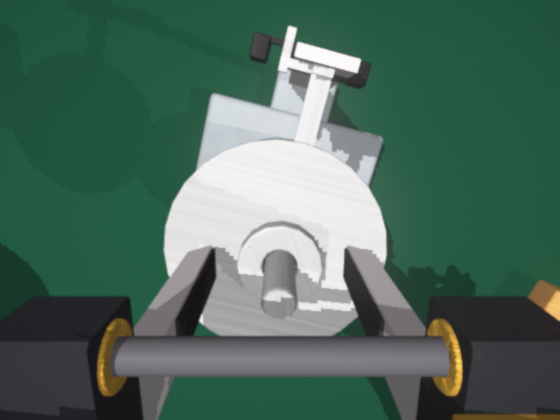

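Ring 1 is on the pan with the pin through it and the fingers clear. I'll rise straight up and go to ring 2.

```bash
python3 -m jog '[[0,0,-0.05,0,0,0,0.4],[0,0,-0.09,0,0,0,0.4],[-0.003,0.4025,-0.09,0,0,0,0.4],[-0.003,0.4025,-0.09,0,0,0,0.4],[-0.003,0.4025,-0.09,0,0,0,0.4],[-0.003,0.4025,-0.09,0,0,0,0.4],[-0.003,0.4025,-0.09,0,0,0,0.4],[-0.003,0.4025,-0.06,0,0,0,0.4],[-0.003,0.4025,-0.02,0,0,0,0.4],[-0.003,0.4025,0.02,0,0,0,0.4],[-0.003,0.4025,0.05,0,0,0,0.4],[-0.003,0.4025,0.05,0,0,0,0.4],[-0.003,0.4025,0.05,0,0,0,0.4]]'
python3 - <<'E'
from h import *
s=snap('side','s6.png');t=snap('top','t6.png');w=snap('wrist','w6.png')
ringtop(w,.012)
im=cv2.cvtColor(s['image'],cv2.COLOR_RGB2BGR)
cv2.imwrite('pics/c6.png',cv2.resize(im[110:215,210:310],None,fx=5,fy=5,interpolation=cv2.INTER_CUBIC))
E
```

```text
time_s: 8.7
ee_pos: [0.5458, -0.1524, 0.1044]
eef_rot: [-3.138, 0.003, -0.004]
force: [0.6, 0.3, 0.8]
grip_width: 0.0656
[280.9 367.4] [171.9 337. ] [ 0.415  -0.1527  0.012 ]
[379.7 293.3] [ 66.5 119.5] [ 0.4839 -0.2324  0.012 ]
[171.7 302. ] [ 41.  136.7] [ 0.4764 -0.064   0.012 ]
[279.3 215.6] [57.7 58.1] [ 0.5488 -0.1516  0.012 ]
[432.2 225.1] [ 26.2 123.5] [ 0.5411 -0.269   0.012 ]
[462.6  51.4] [64.1 73.7] [ 0.665  -0.2774  0.012 ]
```

View pics/c6.png

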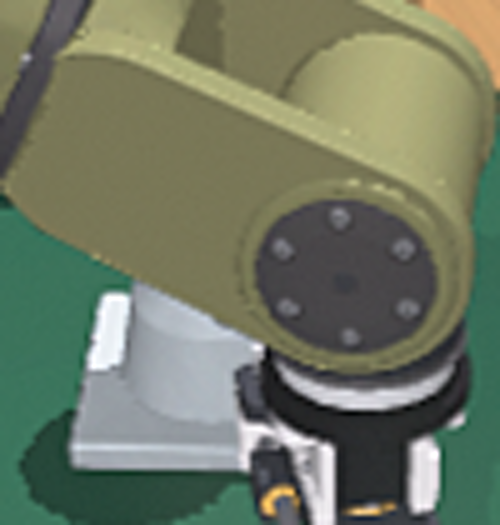

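View pics/w6.png

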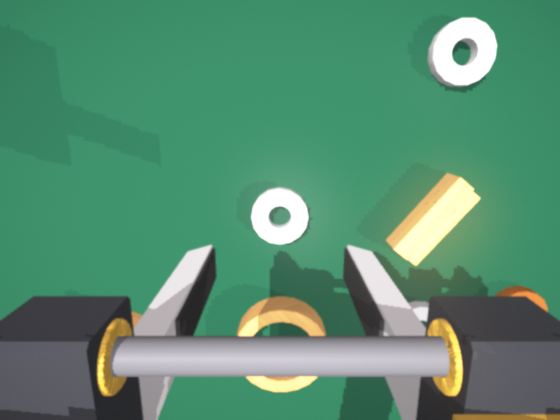

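The wrist shows ring 2 at (280,215), clear of the tape at (281,340) and the offcut. The arm blocks the side view of the scale. I'll grasp ring 2.

```bash
python3 -m jog '[[0.002,-0.001,0.03,0,0,0,0.4],[0.002,-0.001,0.06,0,0,0,0.4],[0.002,-0.001,0.08,0,0,0,0.4],[0.002,-0.001,0.095,0,0,0,0.4],[0.002,-0.001,0.101,0,0,0,0.4],[0.002,-0.001,0.101,0,0,0,0.4],[0.002,-0.001,0.101,0,0,0,0],[0.002,-0.001,0.101,0,0,0,-0.3],[0.002,-0.001,0.101,0,0,0,-0.3],[0.002,-0.001,0.101,0,0,0,-0.3],[0.002,-0.001,0.101,0,0,0,-0.3]]' 12
```

```text
time_s: 9.95
ee_pos: [0.5509, -0.1506, 0.0086]
eef_rot: [-3.141, -0.005, -0.002]
force: [-1.0, -0.9, 6.3]
grip_width: 0.0424
```

```bash
python3 - <<'E'
from h import *
w=snap('wrist','w7.png'); o=status.get_obs(); print(o['ee_pos'],o['force'],o['grip_width'],o['eef_rot'])
E
```

```text
[ 0.55092397 -0.15054949  0.00857978] [-0.66471631 -0.03725349  6.39603541] 0.04243754464038106 [-3.14097069e+00 -5.04257855e-03 -1.93005439e-03]
```

View pics/w7.png

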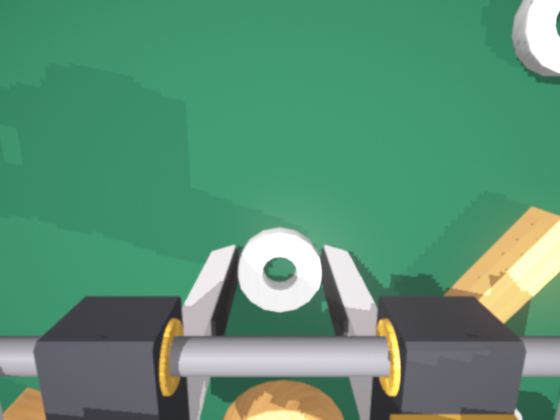

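The grasp is 5 mm too high and 3 mm off in x, because the fingers closed before the arm had settled. I'll reopen, settle and regrasp.

```bash
python3 -m jog '[[0,0,0,0,0,0,0.2],[0,0,0,0,0,0,0.4],[0,0,0,0,0,0,0.4],[0,0,0,0,0,0,0.4]]' 12
python3 - <<'E'
from h import *
w=snap('wrist','w8.png'); o=status.get_obs(); print(o['ee_pos'],o['force'],o['grip_width'],o['eef_rot'],o['joint_vel'])
ringtop(w,.012)
E
```

```text
time_s: 10.4
ee_pos: [0.5508, -0.1505, 0.0084]
eef_rot: [-3.141, -0.005, -0.002]
force: [0.6, 1.3, -0.7]
grip_width: 0.0654
[ 0.55085169 -0.15050441  0.00846263] [-0.24682705 -0.20078778 -0.42800526] 0.06568331622715225 [-3.14087348e+00 -4.82011840e-03 -1.94510157e-03] [-0.00054098  0.00107286 -0.00040074  0.00195916  0.00083365 -0.00013981]
[282.1 368.2] [172.2 332.7] [ 0.4924 -0.1521  0.012 ]
[386.3 303.3] [ 41.4 141.4] [ 0.5311 -0.206   0.012 ]
[168.3 309.1] [ 39.6 154.4] [ 0.5279 -0.0929  0.012 ]
[279.4 269.6] [85.1 86.1] [ 0.5498 -0.1507  0.012 ]
[536.6 252.7] [16.9 82.1] [ 0.5588 -0.279   0.012 ]
[545.   34.3] [63.6 83.2] [ 0.659  -0.2658  0.012 ]
```

View pics/w8.png

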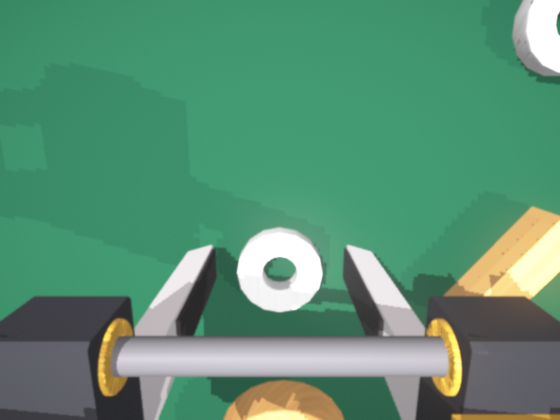

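```bash
python3 -m jog '[[-0.001,0,0.003,0,-0.003,0,0.4],[-0.001,0,0.005,0,-0.003,0,0.4],[-0.001,0,0.005,0,-0.003,0,0.4],[-0.001,0,0.005,0,-0.003,0,0.4]]' 12
python3 -m jog '[[0,0,0,0,0,0,0],[0,0,0,0,0,0,-0.3],[0,0,0,0,0,0,-0.3],[0,0,0,0,0,0,-0.3],[0,0,0,0,0,0,-0.3]]' 12
```

```text
time_s: 10.85
ee_pos: [0.5498, -0.1505, 0.0033]
eef_rot: [-3.141, 0.0, -0.002]
force: [1.1, 0.5, 0.8]
grip_width: 0.066
time_s: 11.35
ee_pos: [0.5498, -0.1505, 0.0034]
eef_rot: [-3.141, 0.0, -0.002]
force: [-1.0, 0.1, 1.1]
grip_width: 0.0425
```

```bash
python3 -m jog '[[0,0,-0.05,0,0,0,-0.3],[0,0,-0.1,0,0,0,-0.3],[0,0,-0.15,0,0,0,-0.3],[0,0,-0.2,0,0,0,-0.3],[-0.02,-0.05,-0.24,0,0,0,-0.3],[-0.05,-0.1,-0.257,0,0,0,-0.3],[-0.05,-0.15,-0.257,0,0,0,-0.3],[-0.05,-0.2,-0.257,0,0,0,-0.3],[-0.05,-0.25,-0.257,0,0,0,-0.3],[-0.05,-0.3,-0.257,0,0,0,-0.3],[-0.05,-0.35,-0.257,0,0,0,-0.3],[-0.05,-0.4,-0.257,0,0,0,-0.3],[-0.05,-0.4,-0.257,0,0,0,-0.3],[-0.05,-0.4,-0.257,0,0,0,-0.3],[-0.05,-0.4,-0.257,0,0,0,-0.3],[-0.05,-0.4,-0.257,0,0,0,-0.3]]'
python3 - <<'E'
from h import *
w=snap('wrist','w9.png'); s=snap('side','s9.png'); o=status.get_obs(); print(o['ee_pos'],o['force'],o['grip_width'],o['eef_rot'])
im=cv2.cvtColor(w['image'],cv2.COLOR_RGB2BGR)
a=cv2.resize(im[125:175,250:310],None,fx=7,fy=7,interpolation=cv2.INTER_CUBIC)
b=cv2.resize(im[220:315,230:330],None,fx=5,fy=5,interpolation=cv2.INTER_CUBIC)
f=np.zeros((475,920,3),np.uint8); f[:350,:420]=a; f[:,420:]=b
cv2.imwrite('pics/c9.png',f[:, :920][:, :])
im=cv2.cvtColor(s['image'],cv2.COLOR_RGB2BGR)
cv2.imwrite('pics/c9s.png',cv2.resize(im[110:215,210:310],None,fx=5,fy=5,interpolation=cv2.INTER_CUBIC))
E
```

```text
time_s: 12.95
ee_pos: [0.5007, 0.2485, 0.2607]
eef_rot: [-3.141, 0.0, -0.003]
force: [0.2, -0.6, -1.0]
grip_width: 0.0428
[0.50085691 0.24838143 0.26086372] [-1.44170823 -0.53370445 -1.00687338] 0.04251397652853278 [-3.14084737e+00 -2.36079017e-04 -3.37229480e-03]
```

View pics/c9.png

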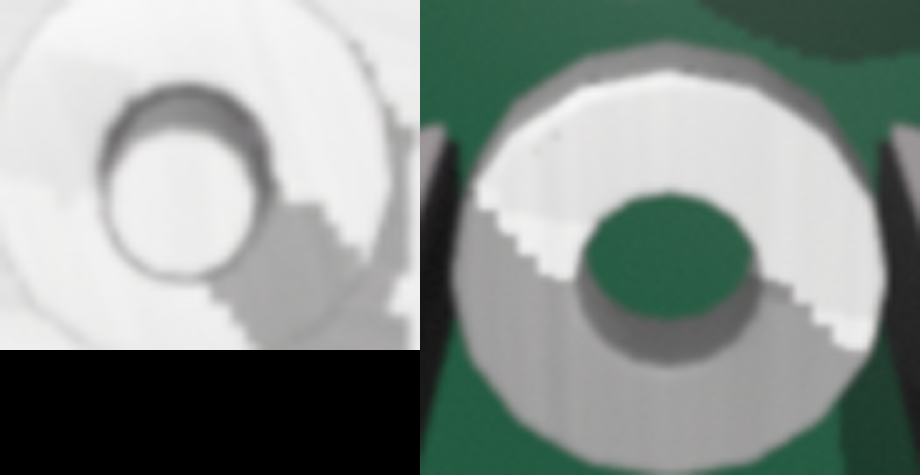

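View pics/c9s.png

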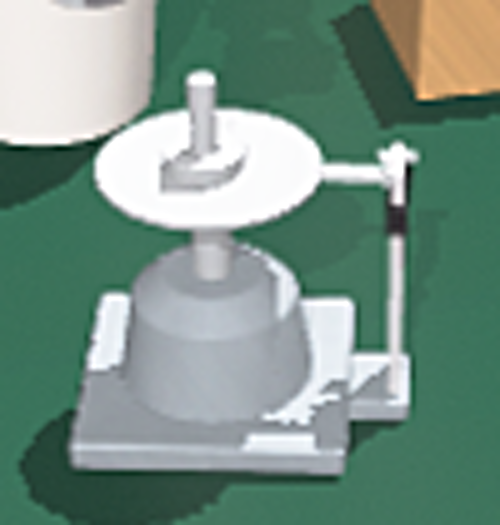

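```bash
python3 - <<'E'
from h import *
c=load('w9.png'); e=np.array([.5008,.2484,.2608])
p=onz(c,275.6,153.9,.2015); r=onz(c,279.5,274.3,.2693); print('pin',p,'ring',r,'ring-tcp',r-e,'pin-ring',p-r)
# column / mark geometry: side view
for f in ('s2.png','s9.png'):
    im=load(f)['image']; g=im[120:200,283:296].min(2); print(f); print(np.argwhere((im[120:200,280:300].max(2)<70))+[120,280])if f=='s9.png' else 0
E
```

```text
pin [0.55178319 0.25060317 0.2015    ] ring [0.49945855 0.24820218 0.2693    ] ring-tcp [-0.00134145 -0.00019782  0.0085    ] pin-ring [ 0.05232464  0.00240099 -0.0678    ]
s2.png
s9.png
[[121 288]
 [124 281]
 [125 290]
 [127 291]
 [128 283]
 [129 292]
 [130 292]
 [130 293]
 [130 294]
 [130 295]
 [130 296]
 [130 297]
 [130 298]
 [130 299]
 [131 294]
 [131 295]
 [131 296]
 [131 297]
 [131 298]
 [132 285]
 [132 299]
 [133 291]
 [133 292]
 [133 293]
 [133 294]
 [133 295]
 [133 296]
 [133 297]
 [134 286]
 [134 287]
 [143 291]
 [144 291]
 [145 291]
 [146 291]
 [147 291]
 [148 291]
 [149 291]
 [150 287]
 [150 291]
 [151 287]
 [151 288]
 [152 287]
 [152 288]
 [152 289]
 [152 290]
 [153 287]
 [153 288]
 [153 289]
 [153 290]
 [154 287]
 [154 288]
 [154 289]
 [154 290]
 [155 287]
 [155 288]
 [155 289]
 [155 290]
 [156 287]
 [156 290]
 [194 280]
 [194 281]
 [194 283]
 [194 284]
 [194 285]
 [194 286]
 [194 287]
 [194 288]
 [195 280]
 [196 280]
 [197 280]
 [198 280]
 [199 280]]
```

```bash
python3 - <<'E'
from h import *
w=load('w5.png'); s=load('s9.png'); im=cv2.cvtColor(w['image'],cv2.COLOR_RGB2BGR)
cv2.imwrite('pics/c5.png',cv2.resize(im[15:105,235:385],None,fx=5,fy=5,interpolation=cv2.INTER_CUBIC))
for z in (.12,.13,.14):
  print(z,onz(s,289,153.3,z),onz(s,291.2,147,z),onz(w,261,46,z),onz(w,361,73,z))
E
```

```text
0.12 [0.65124818 0.22475663 0.12      ] [0.6645646  0.25514847 0.12      ] [0.66202666 0.26018777 0.12      ] [0.64820868 0.20562144 0.12      ]
0.13 [0.64737857 0.20899901 0.13      ] [0.66049167 0.23892681 0.13      ] [0.66029956 0.25971223 0.13      ] [0.64711925 0.20766406 0.13      ]
0.14 [0.64350896 0.19324139 0.14      ] [0.65641875 0.22270516 0.14      ] [0.65857246 0.25923669 0.14      ] [0.64602983 0.20970668 0.14      ]
```

View pics/c5.png

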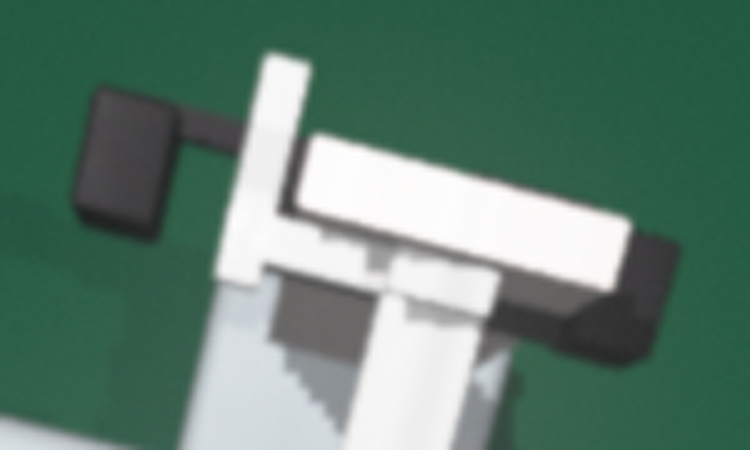

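By rough triangulation the mark sits near z ≈ 0.130. I'll judge it properly after ring 2. Next I'll move ring 2 over the pin.

```bash
python3 -m jog '[[0.025,-0.0024,0,0,0,0,-0.3],[0.0523,-0.0024,0.01,0,0,0,-0.3],[0.0523,-0.0024,0.03,0,0,0,-0.3],[0.0523,-0.0024,0.043,0,0,0,-0.3],[0.0523,-0.0024,0.049,0,0,0,-0.3],[0.0523,-0.0024,0.049,0,0,0,-0.3],[0.0523,-0.0024,0.049,0,0,0,-0.3]]'
python3 - <<'E'
from h import *
c=snap('wrist','w10.png'); o=status.get_obs(); print(o['ee_pos'],o['force'])
im=cv2.cvtColor(c['image'],cv2.COLOR_RGB2BGR)
b=cv2.resize(im[220:320,230:330],None,fx=6,fy=6,interpolation=cv2.INTER_CUBIC);cv2.imwrite('pics/c10.png',b)
E
```

```text
time_s: 13.75
ee_pos: [0.5532, 0.2507, 0.2129]
eef_rot: [-3.14, -0.001, -0.003]
force: [0.4, -0.1, -1.0]
grip_width: 0.0424
[0.55330708 0.25075847 0.21302982] [-0.01631905 -0.01887095 -2.26590456]
```

View pics/c10.png

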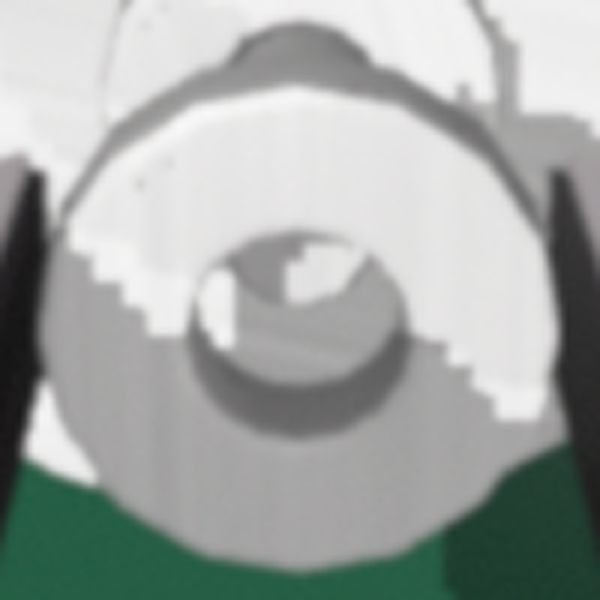

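The view matches that for ring 1, with the pin's near edge about 75 crop px below the bore's top against 80 then. I'll lower it.

```bash
python3 -m jog '[[0,0,0.007,0,0,0,-0.3],[0,0,0.012,0,0,0,-0.3],[0,0,0.016,0,0,0,-0.3],[0,0,0.019,0,0,0,-0.3],[0,0,0.019,0,0,0,-0.3]]'
python3 - <<'E'
from h import *
c=snap('wrist','w11.png'); o=status.get_obs(); print(o['ee_pos'],o['force'])
im=cv2.cvtColor(c['image'],cv2.COLOR_RGB2BGR)
b=cv2.resize(im[200:320,210:350],None,fx=5,fy=5,interpolation=cv2.INTER_CUBIC);cv2.imwrite('pics/c11.png',b)
E
```

```text
time_s: 14.3
ee_pos: [0.5532, 0.2508, 0.1934]
eef_rot: [-3.141, -0.001, -0.003]
force: [0.7, 0.2, -1.4]
grip_width: 0.0428
[0.55328663 0.25078143 0.19382107] [ 0.66606784  0.31455023 -0.76486138]
```

View pics/c11.png

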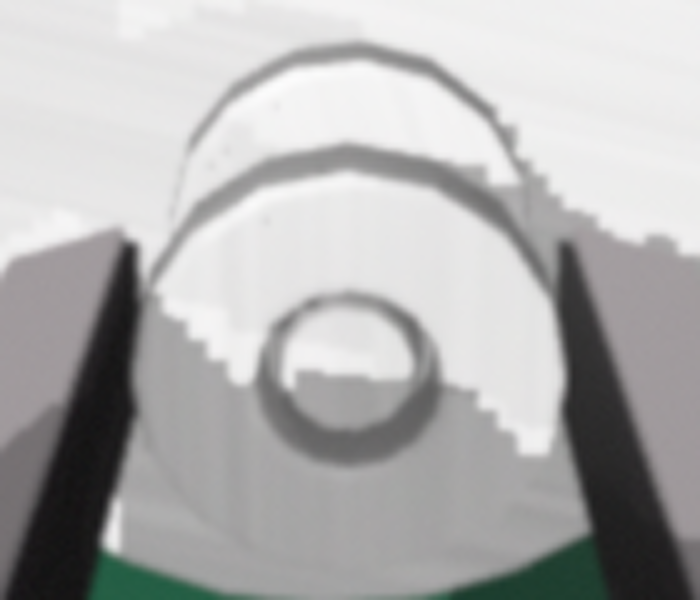

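The second ring is on the pin. I'll lower it onto ring 1, let the spring take the weight, and release.

```bash
python3 -m jog '[[0,0,0.01,0,0,0,-0.3],[0,0,0.019,0,0,0,-0.3],[0,0,0.026,0,0,0,-0.3],[0,0,0.031,0,0,0,-0.3],[0,0,0.034,0,0,0,-0.3],[0,0,0.037,0,0,0,-0.3],[0,0,0.037,0,0,0,-0.3],[0,0,0.037,0,0,0,-0.3]]'
python3 -m jog '[[0,0,0,0,0,0,0.05],[0,0,0,0,0,0,0.15],[0,0,0,0,0,0,0.3],[0,0,0,0,0,0,0.4],[0,0,0,0,0,0,0.4],[0,0,0,0,0,0,0.4],[0,0,0,0,0,0,0.4]]'
python3 -m jog '[[0,0,-0.03,0,0,0,0.4],[0,0,-0.06,0,0,0,0.4],[0,0,-0.1,0,0,0,0.4],[0,0,-0.12,0,0,0,0.4],[-0.04,0,-0.12,0,0,0,0.4],[-0.06,0,-0.12,0,0,0,0.4],[-0.06,0,-0.12,0,0,0,0.4],[-0.06,0,-0.12,0,0,0,0.4]]'
python3 - <<'E'
from h import *
w=snap('wrist','w12.png'); s=snap('side','s12.png'); t=snap('top','t12.png'); o=status.get_obs(); print(o['ee_pos'],o['force'])
im=cv2.cvtColor(s['image'],cv2.COLOR_RGB2BGR)
cv2.imwrite('pics/c12s.png',cv2.resize(im[130:180,250:310],None,fx=10,fy=10,interpolation=cv2.INTER_CUBIC))
E
```

```text
time_s: 15.15
ee_pos: [0.5534, 0.2509, 0.157]
eef_rot: [-3.14, -0.002, -0.003]
force: [-0.1, 0.5, 0.3]
grip_width: 0.0425
time_s: 15.85
ee_pos: [0.5534, 0.2508, 0.1571]
eef_rot: [-3.14, -0.002, -0.003]
force: [0.8, -1.2, -1.3]
grip_width: 0.0659
time_s: 16.65
ee_pos: [0.4934, 0.251, 0.2773]
eef_rot: [-3.14, -0.002, -0.003]
force: [-0.0, 0.3, 0.4]
grip_width: 0.066
[0.49382329 0.25077124 0.27660967] [ 0.51196388 -0.11331287 -0.02230639]
```

View pics/w12.png

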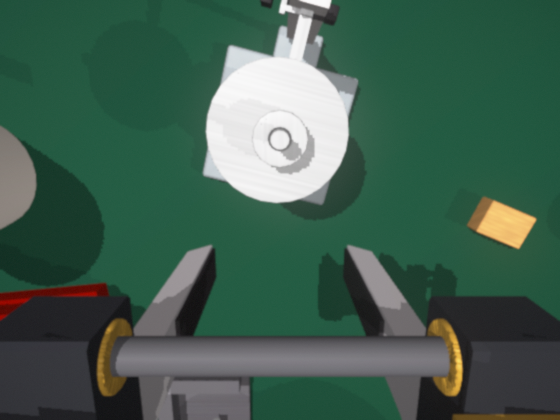

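View pics/c12s.png

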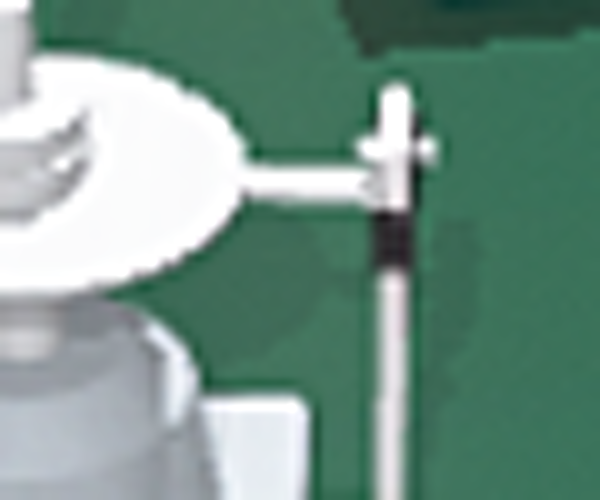

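Both rings are threaded. The pointer and tab are too close to call in the side view, so I'll take a wide-baseline wrist stereo pair over the column from two y positions.

```bash
python3 -m jog '[[0.02,0.04,0,0,0,0,0.4],[0.04,0.08,0.01,0,0,0,0.4],[0.07,0.12,0.03,0,0,0,0.4],[0.087,0.121,0.05,0,0,0,0.4],[0.087,0.121,0.05,0,0,0,0.4],[0.087,0.121,0.05,0,0,0,0.4],[0.087,0.121,0.05,0,0,0,0.4]]'
python3 -c "
from h import *
snap('wrist','wa.png')"
python3 -m jog '[[0,-0.05,0,0,0,0,0.4],[0,-0.1,0,0,0,0,0.4],[0,-0.15,0,0,0,0,0.4],[0,-0.2,0,0,0,0,0.4],[0,-0.24,0,0,0,0,0.4],[0,-0.24,0,0,0,0,0.4],[0,-0.24,0,0,0,0,0.4],[0,-0.24,0,0,0,0,0.4]]'
python3 - <<'E'
from h import *
snap('wrist','wb.png'); a=load('wa.png');b=load('wb.png')
print(a['world_from_camera'][:3,3],b['world_from_camera'][:3,3])
o=[]
for c in (a,b):
    u,v=proj(c,[.653,.245,.13]).astype(int); print(u,v); u=max(u-33,0); v=max(v-38,0)
    o.append(cv2.resize(cv2.cvtColor(c['image'],cv2.COLOR_RGB2BGR)[v:v+75,u:u+66],None,fx=6,fy=6,interpolation=cv2.INTER_CUBIC)); print('crop',u,v)
cv2.imwrite('pics/cab.png',np.hstack(o))
E
```

```text
time_s: 17.5
ee_pos: [0.5804, 0.1302, 0.2276]
eef_rot: [-3.14, -0.003, -0.003]
force: [-0.9, 1.0, -0.2]
grip_width: 0.0658
time_s: 18.35
ee_pos: [0.581, 0.3697, 0.2289]
eef_rot: [-3.14, -0.004, -0.003]
force: [1.0, -0.0, 0.1]
grip_width: 0.0655
[0.65366865 0.12946788 0.40635549] [0.654031   0.3689092  0.40771796]
119 119
crop 86 81
451 119
crop 418 81
```

View pics/cab.png

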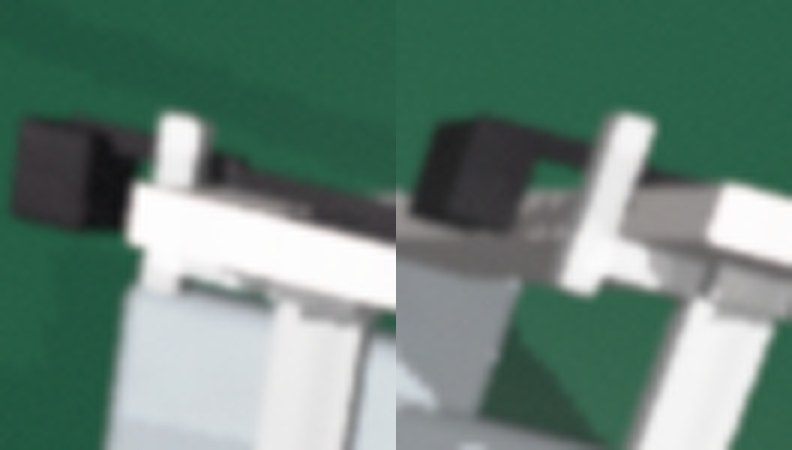

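```bash
python3 - <<'E'
from h import *
o=[]
for f,u,v in (('wa.png',84,94),('wb.png',420,94)):
    c=load(f); i=cv2.cvtColor(c['image'],cv2.COLOR_RGB2BGR)[v:v+40,u:u+42]
    i=cv2.resize(i,None,fx=9,fy=9,interpolation=cv2.INTER_CUBIC); i=np.clip(255*(i/255.)**.5*1.3-40,0,255).astype(np.uint8); o.append(i)
cv2.imwrite('pics/cab2.png',np.hstack(o))
E
```

```text
(no output)
```

View pics/cab2.png

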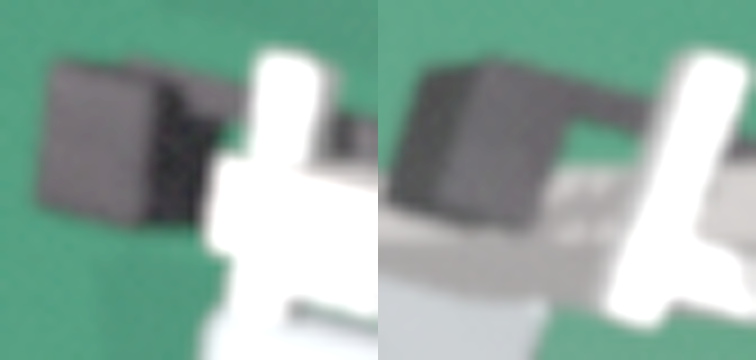

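```bash
python3 - <<'E'
from h import *
a=load('wa.png');b=load('wb.png')
A=lambda x,y:(84+x/9-.45,94+y/9-.45); B=lambda x,y:(420+(x-378)/9-.45,94+y/9-.45)
for n,p,q in [('tab tl',(52,58),(478,60)),('tab tr',(160,68),(565,77)),('tab bl',(40,210),(443,217)),('tab br',(147,224),(530,230)),('ptr l',(258,53),(690,53)),('ptr r',(318,58),(750,66))]:
    x,d=tri(a,A(*p),b,B(*q)); print(n,x.round(4),round(d*1000,1))
E
```

```text
tab tl [0.6661 0.2631 0.1342] 0.0
tab tr [0.6651 0.2556 0.1326] 0.6
tab bl [0.6544 0.2651 0.1351] 0.4
tab br [0.6534 0.2575 0.1336] 0.4
ptr l [0.6665 0.2469 0.1346] 0.1
ptr r [0.6658 0.2422 0.1348] 0.5
```

```bash
python3 - <<'E'
from h import *
a=load('wa.png');b=load('wb.png'); o=[]
for c in (a,b):
    u,v=proj(c,[.5517,.2506,.191]).astype(int); u-=20; v-=20; print(u,v)
    o.append(cv2.resize(cv2.cvtColor(c['image'],cv2.COLOR_RGB2BGR)[v:v+40,u:u+40],None,fx=9,fy=9,interpolation=cv2.INTER_CUBIC))
cv2.imwrite('pics/cab3.png',np.hstack(o))
E
```

```text
67 265
448 265
```

View pics/cab3.png

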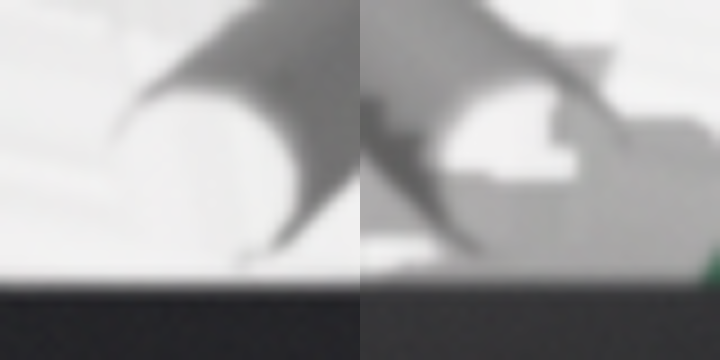

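```bash
python3 - <<'E'
from h import *
a=load('wa.png');b=load('wb.png')
for d in (-.5,0,.5): print(tri(a,(89.4+d,284.3),b,(466.3,283.6)))
# project pin at sink 21 and compare
E
```

```text
(array([0.55184836, 0.25083792, 0.1891368 ]), np.float64(0.00017445828235045294))
(array([0.55171281, 0.25068167, 0.18884771]), np.float64(0.0001754215200244915))
(array([0.5515769 , 0.25052501, 0.18855784]), np.float64(0.00017638731724612912))
```

Stereo so far puts the tab top at about 0.134 (centre about 0.127) and the pointer at about 0.1325, roughly 5.5 mm above the mark's centre. That is too near the limit to decide on, so I'll take a lower, oblique view from the +y side, where the tab and pointer are side by side.

```bash
python3 -m jog '[[0,-0.01,0.02,-0.09,0,0,0.4],[0,-0.01,0.04,-0.18,0,0,0.4],[0,-0.01,0.06,-0.27,0,0,0.4],[0,-0.01,0.079,-0.278,0,0,0.4],[0,-0.01,0.079,-0.278,0,0,0.4],[0,-0.01,0.079,-0.278,0,0,0.4],[0,-0.01,0.079,-0.278,0,0,0.4]]'
python3 - <<'E'
from h import *
c=snap('wrist','wc.png'); print(c['world_from_camera'][:3,3],status.get_obs()['force'])
E
```

```text
time_s: 19.1
ee_pos: [0.5824, 0.3787, 0.1526]
eef_rot: [2.71, -0.006, -0.005]
force: [1.4, 0.7, 0.6]
grip_width: 0.0657
[0.65555264 0.45297861 0.31523326] [-0.02968498 -0.0039116   0.9169978 ]
```

View pics/wc.png

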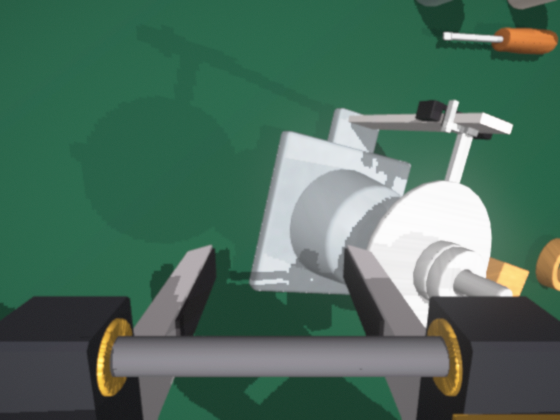

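```bash
python3 - <<'E'
from h import *
c=load('wc.png'); i=cv2.cvtColor(c['image'],cv2.COLOR_RGB2BGR)[92:152,405:515]
i=cv2.resize(i,None,fx=7,fy=7,interpolation=cv2.INTER_CUBIC); i=np.clip(255*(i/255.)**.5*1.3-40,0,255).astype(np.uint8)
cv2.imwrite('pics/cc.png',i)
E
```

```text
(no output)
```

View pics/cc.png

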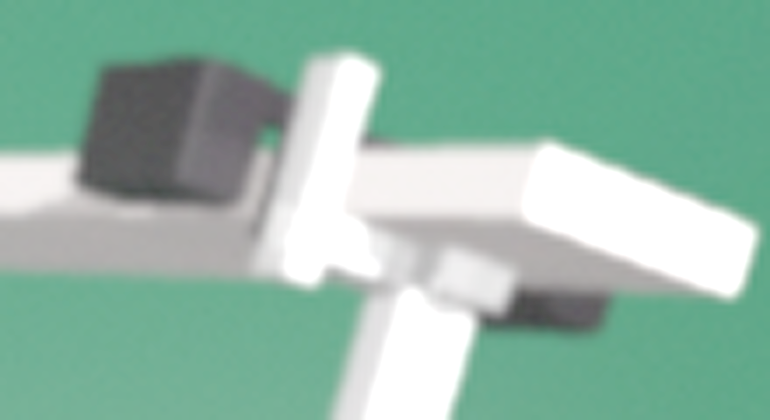

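```bash
python3 - <<'E'
from h import *
a=load('wa.png');b=load('wb.png');c=load('wc.png')
A=lambda x,y:(84+x/9-.45,94+y/9-.45); B=lambda x,y:(420+(x-378)/9-.45,94+y/9-.45); C=lambda x,y:(405+x/7-.43,92+y/7-.43)
def multi(L):
    M=np.zeros((3,3));v=np.zeros(3)
    for cam,p in L:
        o,d=ray(cam,*p); d/=np.linalg.norm(d); P=np.eye(3)-np.outer(d,d); M+=P; v+=P@o
    x=np.linalg.solve(M,v); return x,[ (proj(cam,x)-p).round(1).tolist() for cam,p in L]
for n,p,q,r in [('tab tl',(52,58),(478,60),(205,60)),('tab bl',(40,210),(443,217),(180,198)),('tab tr',(160,68),(565,77),(265,75)),('tab br',(147,224),(530,230),(243,202)),('ptr l',(258,53),(690,53),(343,53)),('ptr r',(318,58),(750,66),(380,68))]:
    x,e=multi([(a,A(*p)),(b,B(*q)),(c,C(*r))]); print(n,x.round(4),e, 'ac',tri(a,A(*p),c,C(*r))[0].round(4)[2])
    # tab bottom: project x lowered by h in c
    for h in (.004,.005,.014): print('   ',h,((proj(c,x-[0,0,h])-[405-.43,92-.43])*7).round())
E
```

```text
tab tl [0.666  0.2631 0.1342] [[0.0, 0.1], [-0.0, 0.1], [0.0, -0.2]] ac 0.1342
    0.004 [171.  61.]
    0.005 [162.  61.]
    0.014 [89. 66.]
tab bl [0.6543 0.2652 0.1348] [[0.2, 0.6], [-0.2, -0.1], [0.3, -0.5]] ac 0.1348
    0.004 [148. 194.]
    0.005 [140. 194.]
    0.014 [ 67. 194.]
tab tr [0.665  0.2554 0.1334] [[-0.3, 0.6], [0.8, -0.2], [-0.6, -0.4]] ac 0.1336
    0.004 [226.  74.]
    0.005 [218.  75.]
    0.014 [144.  78.]
tab br [0.6534 0.2574 0.1343] [[-0.2, 0.2], [0.6, -0.3], [-0.5, 0.2]] ac 0.1344
    0.004 [205. 203.]
    0.005 [197. 203.]
    0.014 [124. 203.]
ptr l [0.6666 0.2468 0.1347] [[-0.1, -0.2], [0.1, -0.0], [-0.1, 0.3]] ac 0.1348
    0.004 [307.  57.]
    0.005 [298.  57.]
    0.014 [222.  62.]
ptr r [0.6657 0.2421 0.1349] [[0.0, 0.5], [0.2, -0.2], [-0.1, -0.4]] ac 0.135
    0.004 [344.  67.]
    0.005 [335.  68.]
    0.014 [258.  72.]
```

```bash
python3 - <<'E'
from h import *
s=load('s12.png')
T=s['world_from_camera']
for z in (.1212,.1282,.1352): print('far tab',z,proj(s,[.660,.2605,z]).round(1),'near tab',proj(s,[.647,.2077,z]).round(1))
for z in (.120,.1327,.14): print('ptr',z,proj(s,[.6665,.2445,z]).round(1),proj(s,[.645,.25,z]).round(1))
i=cv2.cvtColor(s['image'],cv2.COLOR_RGB2BGR)[134:162,280:300]; i=cv2.resize(i,None,fx=20,fy=20,interpolation=cv2.INTER_NEAREST)
cv2.imwrite('pics/cs.png',np.clip(255*(i/255.)**.6,0,255).astype(np.uint8))
E
```

```text
far tab 0.1212 [289.1 145.8] near tab [288.9 156.4]
far tab 0.1282 [289.2 143.6] near tab [289.  154.2]
far tab 0.1352 [289.2 141.3] near tab [289.  151.9]
ptr 0.12 [292.8 148.9] [284.6 148.7]
ptr 0.1327 [292.9 144.8] [284.7 144.7]
ptr 0.14 [293.  142.5] [284.7 142.3]
```

View pics/cs.png

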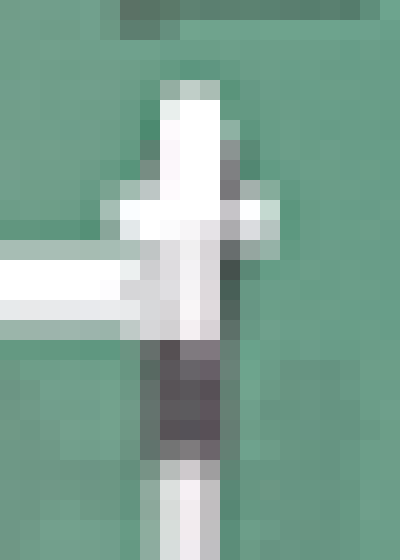

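The independent checks agree. The three-view wrist measurement gives pointer z ≈ 0.1327 and mark centre ≈ 0.1283. The side camera gives about 0.1335 and 0.1287. So the pointer is about 4.5 mm above the mark's centre, within the ±7 mm tab. A third ring would put it about 6 mm below, so two rings is where to stop. The arm is in free air, so I'm handing in.

```bash
python3 - <<'E'
from h import *
o=status.get_obs(); print(o['time_s'],o['force'],abs(o['joint_vel']).max())
print(ctrl.hand_in())
E
```

```text
19.15 [-0.02968498 -0.0039116   0.9169978 ] 0.007650460208389981
the job is handed in; nothing more can be done
None
```

I threaded two rings onto the scale's pin one at a time and stopped there, because the pointer had reached the mark tab. I handed the job in at 19.2 s of the 72 s allowed; it reports no verdict.

- **Level with the mark:** the pointer sits about 4.5 mm above the mark's centre, inside the tab's ±7 mm. Three close-up wrist views gave 4.4 mm and the side camera about 4.8 mm. An earlier two-view estimate gave 5.5 mm, too close to decide on, so I took the extra view.
- **Why not a third ring:** I estimate it would have put the pointer about 6 mm below the mark's centre, a poorer fit and not needed.
- **Placing:** the wrist picture shows both rings stacked on the pan with the pin through them. I estimate the pan has sunk 21–23 mm. The wrist force showed nothing over about 2 N while placing.
- **One hitch:** my first grasp of ring 2 closed before the arm had settled, about 5 mm too high. I let go, which shifted the ring about 2 mm on the table, and regrasped it.
- **Left alone:** I did not reach for the two spare rings or any of the other items. The arm was in free air at hand-in.

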